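Dial open the sample lockbox

TASK

Open the grey steel lockbox: with a fingertip on each wheel, roll the three thumbwheels gently, feeling for each rim (never press on the lock with more than 20 N), until they read 4, 7, 2 from left to right, then slide the black thumb-piece beside them fully towards the wheels, and raise the lid by its handle to 45 degrees or more, where its stiff hinge holds it. Leave the wheels on the code and do not knock the things lying about.

Things in the scene. Friction and masses are not known exactly. Their poses are not given: they have to be found in the camera images.
- lockbox: grey steel lockbox, 230 mm wide (y), fixed to the bench; origin at table height under its middle, x from its front (the wheels, robot's side) at -105 mm to its back at +95 mm, y left, z up. Along the front lies the lock deck, an aluminium strip (x -103 to -40 mm), its top 95 mm above the table. The lid behind it is locked until the thumb-piece is slid over.
- slot_left (a point): point on the deck (box x -72, y +54, z 95 mm) under the top of the left thumbwheel's rim. Black rubber-rimmed wheels, 40 mm across, 10 mm wide, axles along box y, white numbers 0 to 9 round each rim; the number on top, level with the white marks between the wheels, counts. The bearings are worn: each rim stands 7 to 13 mm above the deck, which only touch can tell.
- slot_middle (a point): the same for the middle wheel, at box x -72, y +36, z 95 mm. The wheels turn endlessly both ways and click into place at each number: it takes 1 to 3 N along the rim to leave a number, and past half way the wheel springs on to the next by itself. Pressed, they give about 1 mm for 20 N.
- slot_right (a point): the same for the right wheel, at box x -72, y +18, z 95 mm. A closed fingertip pressed on the top of a wheel with 5 to 10 N and moved level along box x, across the top, rolls it by friction: 12.6 mm to a number (10 mm, then lifted, is enough), one number a stroke. The gaps between neighbouring rims are 8 mm.
- dial_left (a joint): angle of the left wheel, rad: 0 with the number 0 on top, 0.628 more for each number (2 pi a full turn, so readings may need it added or taken off). Moving the top of the wheel away from the robot's side of the box (box +x) brings up higher numbers and raises this angle.
- dial_middle (a joint): angle of the middle wheel, rad: 0 with the number 0 on top, 0.628 more for each number (2 pi a full turn, so readings may need it added or taken off). Moving the top of the wheel away from the robot's side of the box (box +x) brings up higher numbers and raises this angle.
- dial_right (a joint): angle of the right wheel, rad: 0 with the number 0 on top, 0.628 more for each number (2 pi a full turn, so readings may need it added or taken off). Moving the top of the wheel away from the robot's side of the box (box +x) brings up higher numbers and raises this angle.
- thumbpiece: black ribbed thumb-piece of the latch, 18 mm (x) by 20 mm (y), top 12 mm above the deck; origin at its middle, level with the deck. Locked it is at box x -72, y -50 mm, clear deck on its right. It slides 14 mm along box +y (towards the wheels) against 2 N of friction and stays. It stops within 1 mm unless each wheel is on the code within 8 degrees; slid over, it locks the wheels.
- bolt (a joint): travel of the thumb-piece, m: 0 locked, 0.014 fully over (the lid is free from 0.012).
- lid_handle (a point): middle of the lid's handle: a round steel bar 10 mm thick, straight for 74 mm along box y, 30 mm (its centre) above the lid's face, on two legs, with free space in front and behind; at box x -8, z 125 mm when the lid is shut. Moves with the lid.
- lid_hinge (a point): middle of the lid's hinge axis, which runs along box y; at box x +95, z 88 mm.
- lid (a joint): lid angle, rad: 0 shut, grows as its front edge rises, to 1.7. The lid weighs 0.35 kg and its stiff hinge holds it at any angle; lifting at the handle takes about 6 N.
- pipette: grey pipette lying on the table to the right, 232 mm long, loose; leave it where it lies.
- steel_tweezers: steel tweezers lying on the table to the left, 124 mm long, loose; leave them.
- tube_a: capped sample tube lying on the table to the left, 63 mm long, 16 mm thick, loose; leave it.
- tube_b: second such tube, nearer the robot, loose; leave it.

How it is judged (in metres and radians):
On the way, in this order (a step that is already met when the one before it is completed fails the run):
1. the three wheels show 4, 7, 2, with the latch still locked ((value of joint dial_left between -3.92 and -3.62 rad or value of joint dial_left between 2.363 and 2.663 rad or value of joint dial_left between 8.646 and 8.946 rad) and (value of joint dial_middle between -2.035 and -1.735 rad or value of joint dial_middle between 4.248 and 4.548 rad or value of joint dial_middle between 10.531 and 10.831 rad) and (value of joint dial_right between -5.177 and -4.877 rad or value of joint dial_right between 1.107 and 1.407 rad or value of joint dial_right between 7.39 and 7.69 rad) and value of joint bolt below 0.003 m), for 0.1 s.
2. the thumb-piece is slid fully towards the wheels, with the lid still shut (value of joint bolt above 0.012 m and value of joint lid below 0.1 rad), for 0.1 s.
At the end, for the whole second after the job is handed in: The lid stands open by itself, at least 0.65 rad and at rest; the thumb-piece is at the end of its travel next to the wheels (over 11 mm) and the wheels still show 4, 7, 2 (each within 0.2 rad) (value of joint lid above 0.65 rad and velocity of joint lid between -0.1 and 0.1 rad/s and value of joint bolt above 0.011 m and (value of joint dial_left between -3.97 and -3.57 rad or value of joint dial_left between 2.313 and 2.713 rad or value of joint dial_left between 8.596 and 8.996 rad) and (value of joint dial_middle between -2.085 and -1.685 rad or value of joint dial_middle between 4.198 and 4.598 rad or value of joint dial_middle between 10.481 and 10.881 rad) and (value of joint dial_right between -5.227 and -4.827 rad or value of joint dial_right between 1.057 and 1.457 rad or value of joint dial_right between 7.34 and 7.74 rad)); the robot touches nothing.
It fails at once if a finger or the arm presses on the lock with more than 20 N before the thumb-piece is over (contact force between any of the fingers, the arm and lockbox above 20 N and value of joint bolt below 0.01 m).
It fails at once if something lying about is knocked more than 3 cm out of place (distance of any of pipette, steel_tweezers, tube_a, tube_b from where it was at the start of the episode above 0.03 m).
It also fails if it takes over 72 s, if anything falls off the work surface, if the arm or the gripper's body presses on something with over 40 N, if the wrist force passes 120 N, or if a joint passes its speed limit or range.

ROBOT

A 6-joint arm with a two-finger parallel gripper is mounted at the origin on a cart in front of the work surface, level with it; the furniture and walls round the work are solid. World frame = base frame: x ahead of the robot, y to its left, z up, the work surface at z = 0. Lengths are in mm, angles in rad, forces in N, time in s.
With the tool pointing down it reaches from about 300 to 950 mm from the base axis. Payload 3.1 kg.
Tool frame: the origin (TCP) lies at the very end of the fingers, on their centre line; the grasp point (between the pads) lies 19 mm behind it; z points along the fingers, y is the line along which they close (so a half turn about z gives the same grasp; the last joint's range is limited). The gripper opens to 85 mm and grips with 20 to 120 N. Pads are 22 mm wide; open, the fingers measure 114 mm over their backs; the gripper's body (76 mm by 85 mm) begins 54 mm behind the grasp point. The pads swing forward as they close: fully open they stand 13 mm farther back than shut.
Start: joints at [-1.277, 0.308, 1.634, -0, 1.2, -0.07], TCP at [222.367, -584.111, 231.272] pointing down, gripper open.
Joint ranges: [-3.06, 3.06], [-0.79, 1.96], [0.05, 2.63], [-1.19, 4.34], [0.05, 2.64], [-2.94, 2.94]. Speed limits (rad/s): [2.79, 2.79, 3.14, 3.14, 3.14, 3.14].

INTERFACE

Orientations are given as [roll, pitch, yaw] about the fixed x, y, z axes, in that order (R = Rz(yaw) Ry(pitch) Rx(roll)).
In Python, from plant import ctrl gives the robot as it stands. Calls block until the motion is done:
- ctrl.move_to(position, orientation): joint-space move of the TCP to a pose.
- ctrl.move_straight(position, orientation=None, velocity=150, until_force=None): straight line of the TCP; orientation=None keeps the orientation; velocity is the mean speed in mm/s. With until_force (N) it stops when the force on the tool has changed by that much, and returns True; else False.
- ctrl.move_j(angles): joint-space move.
- ctrl.command_gripper(opening): finger opening in mm; the grip force is fixed at half the most; returns when the fingers have stopped.
- ctrl.hold(seconds).
- ctrl.ik(position, orientation): joint angles nearest the present ones, or None.
- ctrl.get_obs(): the state.
- ctrl.camera(name): name is "side" or "top" or "wrist"; returns a dict with "image" (420x560x3 uint8, red, green, blue), "range_z" (420x560 float32, mm along the optical axis (not along the pixel's ray), 0 where there is no reading), "intrinsics" (3x3 intrinsics, pixels), "rvec" (rotation vector, rad) and "tvec" (3), from world to camera coordinates, as OpenCV has them; the wrist camera has in their place "hand_eye" (4x4, takes a point from camera to tool coordinates, whose origin is the TCP and whose axes are the flange's). Camera axes: x right, y down, z forward; pixel columns grow to the right and rows downward; lengths in mm; the calibration is good to about 2 mm. A picture is of the moment at which its call begins: read the wrist's pose just before it.
A pose or a line that the arm cannot do raises ctrl.IKError and nothing moves.
- ctrl.close_job(): hands the job in; it is judged then, once.
The state is a dict: "time_s": time; "qpos": joint angles; "joint_vel": joint speeds; "tau": joint torques, N m; "ee_pos": TCP position; "orientation": TCP orientation; "ft_force": force on the tool from outside, world axes, zero at the start; "wrist_torque": the same for the moment, N m; "finger_gap": finger opening in mm; "finger_force": force on a finger pad.
Only numpy, scipy, OpenCV 4.12 (cv2) and the standard library are available. Lean on these libraries where they do the work, as an engineer would, in place of code of your own. Each camera call takes 0.05 s, during which the arm holds its last target. There are 200 camera calls.

## Working session

There is one attempt and no reset: what is moved stays moved. The work goes in short steps, each a Python script; the robot and the scene stay as the last script left them, time stands still between calls to the robot, and variables do not carry over. Pictures are saved under pics/ and viewed, at most 10 in all, crops included, and the job is handed in when it is done.

```bash
mkdir -p pics; ls; python3 - <<'E'
from plant import ctrl
import cv2, numpy as np
o=ctrl.get_obs(); print(o['time_s'],o['ee_pos'],o['orientation'],o['ft_force'],o['finger_gap'])
a=[]
for n in ("side","top"):
    c=ctrl.camera(n); np.savez('cam_'+n,**c)
    R=cv2.Rodrigues(np.array(c['rvec'],float))[0]; print(n,c['intrinsics'],(-R.T@np.array(c['tvec'],float).ravel()), R.round(2).tolist())
    cv2.imwrite(f'pics/{n}0.png',c['image'][:,:,::-1])
E
```

```text
pics
0.0 [ 222.11780749 -583.30315474  230.04212948] [-3.13928688e+00 -1.63472324e-04  3.63811374e-01] [ 0.23517299 -0.2631624  -0.48453903] 85.54109454298649
side [[483.65529535   0.         276.86540473]
 [  0.         483.65529535 210.61375157]
 [  0.           0.           1.        ]] [ -2.24412404 730.26490408 694.57106484] [[-0.83, -0.56, -0.0], [-0.3, 0.44, -0.85], [0.48, -0.7, -0.53]]
top [[537.22946997   0.         284.47262771]
 [  0.         537.22946997 201.18189981]
 [  0.           0.           1.        ]] [ 468.72207897  -38.38314147 1424.50904901] [[-0.0, -1.0, 0.02], [-1.0, 0.0, -0.04], [0.04, -0.02, -1.0]]
```

View pics/side0.png

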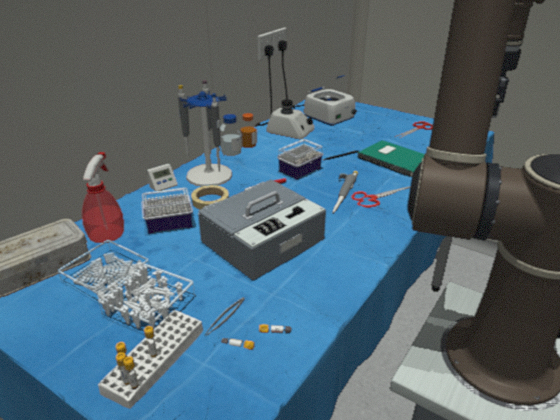

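View pics/top0.png

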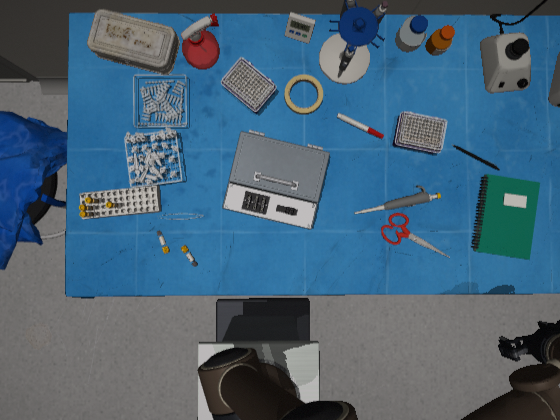

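The side view shows the box around (262,228). In the top view it is around (276,180), with the deck from (224,207) to (315,227), the wheels at about (256,201) and the thumb-piece at about (287,211). I'll fit the deck next.

```bash
cat > h.py <<'E'
import cv2, numpy as np
from scipy.spatial.transform import Rotation as Ro
def cam_fixed(c):
    R=cv2.Rodrigues(np.array(c['rvec'],float))[0]; t=np.array(c['tvec'],float).ravel()
    return R.T,-R.T@t
def cam_wrist(c,obs):
    T=np.eye(4);T[:3,:3]=Ro.from_euler('xyz',obs['orientation']).as_matrix();T[:3,3]=obs['ee_pos']
    M=T@np.array(c['hand_eye']); return M[:3,:3],M[:3,3]
def ray(K,Rwc,C,uv,z):
    uv=np.atleast_2d(np.array(uv,float)); d=np.c_[uv,np.ones(len(uv))]@np.linalg.inv(K).T@Rwc.T
    return C+d*((z-C[2])/d[:,2])[:,None]
def proj(K,Rwc,C,P):
    q=(np.atleast_2d(P)-C)@Rwc@K.T; return q[:,:2]/q[:,2:]
E
python3 - <<'E'
from h import *
c=np.load('cam_top.npz'); K=c['intrinsics']; R,C=cam_fixed(c)
im=c['image']; g=im.min(2); m=np.zeros_like(g); m[175:235,215:330]=(g[175:235,215:330]>130)
n,l,s,ce=cv2.connectedComponentsWithStats(m); i=1+s[1:,4].argmax(); print(s[i],ce[i])
ct=max(cv2.findContours((l==i).astype(np.uint8),0,2)[0],key=len)
P=ray(K,R,C,ct[:,0,:],95)
r=cv2.minAreaRect(P[:,:2].astype(np.float32)); print(r, cv2.boxPoints(r))
ys,xs=np.where(l==i); z=c['range_z'][ys,xs]; d=np.c_[xs,ys,np.ones(len(xs))]@np.linalg.inv(K).T*z[:,None]@R.T+C
print('deck z',np.median(d[:,2]))
c=np.load('cam_side.npz');cv2.imwrite('pics/s.png',cv2.resize(c['image'][170:280,190:335,::-1],None,fx=5,fy=5,interpolation=cv2.INTER_CUBIC))
E
```

```text
[ 224  184   92   44 1613] [271.95474272 206.19714817]
((507.2200622558594, -31.522293090820312), (220.83865356445312, 62.500423431396484), 76.3746109008789) [[ 450.83755 -131.47237]
 [ 511.57904 -146.19576]
 [ 563.60254   68.42778]
 [ 502.86108   83.15117]]
deck z 95.52766770041876
```

```bash
python3 - <<'E'
from h import *
from plant import ctrl
y=1.333; ori=[np.pi,0,y]
bx=np.array([.972,-.2356]); by=np.array([.2356,.972]); O=np.array([576.7,-48.4])
p=O-72*bx+20*by
print(ctrl.ik([*p,330],ori))
ctrl.command_gripper(0)
ctrl.move_to([*p,330],ori)
o=ctrl.get_obs(); c=ctrl.camera('wrist'); print(o['time_s'],o['ee_pos'],o['orientation'],o['finger_gap'],c['hand_eye'],c['intrinsics'])
np.savez('w1',obs_p=o['ee_pos'],obs_o=o['orientation'],**c)
cv2.imwrite('pics/w1.png',c['image'][:,:,::-1])
E
```

```text
[-1.08588532e-01  7.08020524e-03  1.78049950e+00 -4.44089210e-16
  1.35401295e+00  1.29207795e-01]
3.175 [511.457825   -12.79943773 329.78939217] [-3.14135275e+00  4.19549955e-04  1.33177847e+00] -0.12862159998531592 [[ 1.04005719e-05 -9.49564056e-01 -3.13573123e-01  8.08953048e+01]
 [ 9.99999852e-01 -1.60674610e-04  5.19723766e-04 -3.92595438e-01]
 [-5.43894247e-04 -3.13573082e-01  9.49563914e-01 -1.42750097e+02]
 [ 0.00000000e+00  0.00000000e+00  0.00000000e+00  1.00000000e+00]] [[312.1259315    0.         276.12262134]
 [  0.         312.1259315  211.81777612]
 [  0.           0.           1.        ]]
```

View pics/w1.png

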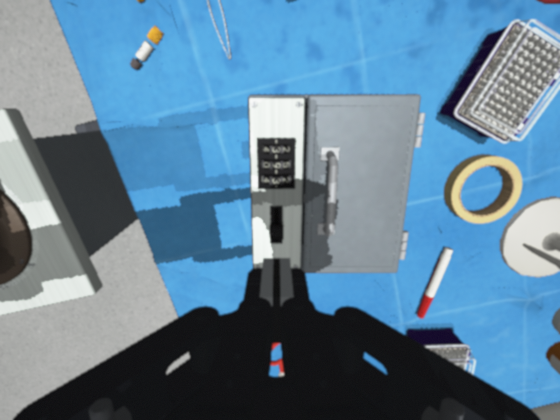

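The wrist view shows the wheel window at (276,163), the thumb-piece at (276,225), the handle at (332,195) and the closed fingertips at (275,280). I'll take two closer views.

```bash
python3 - <<'E'
from h import *
from plant import ctrl
ori=[np.pi,0,1.333]
bx=np.array([.972,-.2356]); by=np.array([.2356,.972]); O=np.array([576.7,-48.4])
for n,yy,xx,z in (('w2',-30,-72,210),('w3',10,-72,150)):
    ctrl.move_straight([*(O+xx*bx+yy*by),z],ori); ctrl.hold(.2)
    o=ctrl.get_obs(); c=ctrl.camera('wrist'); print(o['time_s'],o['ee_pos'],o['orientation'],o['ft_force'])
    np.savez(n,obs_p=o['ee_pos'],obs_o=o['orientation'],**c)
    im=c['image'][:,:,::-1]
    R,C=cam_wrist(c,dict(orientation=o['orientation'],ee_pos=o['ee_pos']))
    q=proj(c['intrinsics'],R,C,[[*(O-72*bx+36*by),95]])[0]; print(q)
    u,v=q.astype(int); cr=im[max(0,v-70):v+150,max(0,u-110):u+110]
    print(max(0,u-110),max(0,v-70)); cv2.imwrite(f'pics/{n}.png',cv2.resize(cr,None,fx=2.7,fy=2.7,interpolation=cv2.INTER_CUBIC))
E
```

```text
4.4417 [500.42480861 -60.45577899 211.04826234] [ 3.13955907e+00 -1.37374915e-04  1.33349180e+00] [-0.19574957 -0.4096024  -0.29694878]
[275.28234598 128.71679156]
165 58
5.325 [509.96317389 -22.25282425 151.14743209] [ 3.13928365e+00 -1.05748030e-04  1.33247104e+00] [-0.20622153  0.68408114  0.69997778]
[274.83066721 195.85404472]
164 125
```

View pics/w3.png

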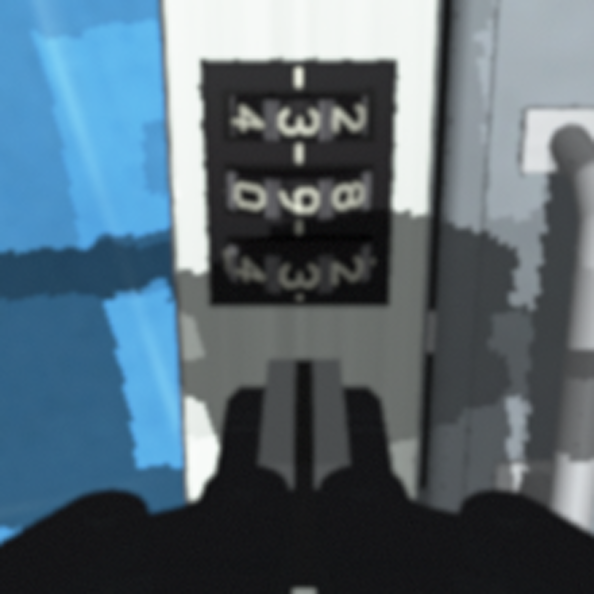

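View pics/w2.png

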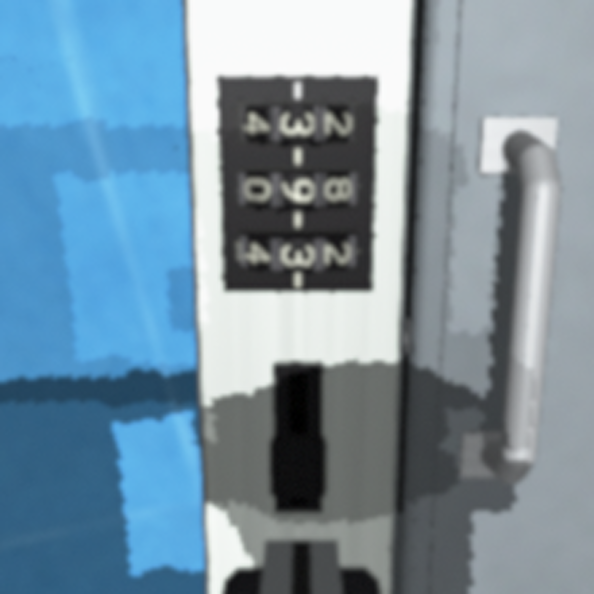

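W3 and W2 both read 3, 9, 3 (left, middle, right). The neighbouring numbers confirm it, so the strokes needed are +1, -2, -1. The white marks lie on crop column ~298, at rows 78/153/228/297 in w3 and 92/156/219/280 in w2. I'll triangulate them along with the handle.

```bash
python3 - <<'E'
from h import *
s=2.7
cams={};M={}
seed={'w2':((165,58),[92,156,219,280]),'w3':((164,125),[78,153,228,297])}
for n,(off,rows) in seed.items():
    c=np.load(n+'.npz'); R,C=cam_wrist(c,dict(orientation=c['obs_o'],ee_pos=c['obs_p'])); K=c['intrinsics']; cams[n]=(K,R,C)
    g=c['image'].min(2).astype(float); pts=[]
    for r in rows:
        u,v=int(off[0]+298/s),int(off[1]+r/s); h=3
        w=g[v-h-1:v+h+2,u-h:u+h+1]; w=np.clip(w-0.5*(w.min()+w.max()),0,None); yy,xx=np.mgrid[v-h-1:v+h+2,u-h:u+h+1]
        pts.append([(w*xx).sum()/w.sum(),(w*yy).sum()/w.sum()])
    M[n]=np.array(pts); print(n,M[n].round(2).tolist(), 'tcp px',proj(K,R,C,[c['obs_p']])[0])
    print(' z96',ray(K,R,C,M[n],96).round(1)[:,:2].tolist())
def tri(a,b):
    def P(k): K,R,C=cams[k]; return K@np.c_[R.T,-R.T@C]
    X=cv2.triangulatePoints(P('w2'),P('w3'),a.T,b.T); return (X[:3]/X[3]).T
X=tri(M['w2'],M['w3']); print('marks 3D',X.round(1).tolist())
# window contour & deck edges on z=95 for both views
for n in cams:
    K,R,C=cams[n]; c=np.load(n+'.npz'); g=c['image'].max(2)
    off,_=seed[n]; m=np.zeros_like(g); sl=np.s_[off[1]:off[1]+ (115 if n=='w3' else 112),off[0]+60:off[0]+155]; m[sl]=(g[sl]<75)
    k,l,st,ce=cv2.connectedComponentsWithStats(m); 
    for i in range(1,k):
        if st[i,4]>800:
            ct=cv2.findContours((l==i).astype(np.uint8),0,2)[0][0]; r=cv2.minAreaRect(ray(K,R,C,ct[:,0],95)[:,:2].astype(np.float32)); print(n,'win',r)
    # thumb-piece region & handle range
    # handle: points with range giving z 118..135
    z=c['range_z']; yy,xx=np.mgrid[0:420,0:560]; d=np.stack([xx,yy,np.ones_like(xx)],-1)@np.linalg.inv(K).T*z[...,None]@R.T+C
    hm=(z>0)&(d[...,2]>117)&(d[...,2]<140)&(xx>off[0]+150)&(yy<off[1]+175)
    h=d[hm]; print(n,'handle',hm.sum(),h.mean(0).round(1),h[:,2].max().round(1), cv2.minAreaRect(h[:,:2].astype(np.float32)) if len(h)>5 else '')
    pl=(np.abs(d[...,2]-95)<6)&(c['image'].min(2)>110)&(z>0); print(' deck z',np.median(d[pl][:,2]).round(1))
E
```

```text
w2 [[274.84, 90.99], [274.88, 115.43], [274.89, 138.91], [274.81, 161.73]] tcp px [276.72992261 273.98951905]
 z96 [[521.5, 31.1], [517.3, 13.6], [513.0, -4.1], [508.6, -21.9]]
w3 [[274.11, 153.05], [274.23, 181.27], [274.29, 208.2], [274.04, 237.78]] tcp px [276.73062194 273.98892836]
 z96 [[521.4, 31.0], [517.2, 13.4], [512.9, -4.4], [507.7, -25.0]]
marks 3D [[521.5, 31.0, 96.5], [517.3, 13.6, 96.8], [513.0, -3.9, 97.4], [509.0, -20.0, 108.1]]
w2 win ((515.024658203125, 4.653667449951172), (59.071327209472656, 44.02824783325195), 76.05278015136719)
w2 handle 1697 [569.5 -39.1 128.2] 131.8 ((569.386962890625, -43.37588119506836), (94.48486328125, 10.135238647460938), 76.39349365234375)
 deck z 95.7
w3 win ((514.9869384765625, 4.146228790283203), (61.29667663574219, 45.896942138671875), 76.27595520019531)
w3 handle 2084 [571.6 -29.  127.9] 131.7 ((571.7908935546875, -32.733821868896484), (73.08226013183594, 10.274419784545898), 76.22364807128906)
 deck z 95.8
```

Marks 1–3 triangulate to z≈96–97 and sit 18 mm apart, which matches the description. The fourth is shadowed. Left wheel first.

```bash
cat >> h.py <<'E'
from plant import ctrl
bx=np.array([.9715,-.2369]); by=np.array([.2369,.9715]); MID=np.array([515.05,4.7]); O=MID+72*bx-36*by
YAW=np.arctan2(bx[0],by[0]); ORI=[np.pi,0,YAW]
def W(x,y,z): return [*(O+x*bx+y*by),z]
def F(n=4):
    f=[]
    for _ in range(n): f.append(ctrl.get_obs()['ft_force']); ctrl.hold(.02)
    return np.mean(f,0)
def tcp_box():
    p=np.array(ctrl.get_obs()['ee_pos']); d=p[:2]-O; return np.array([d@bx,d@by,p[2]]).round(2)
def stroke(y,s,z0=114,L=11,press=7):
    x0=-72-s*L/2
    ctrl.move_straight(W(x0,y,z0),ORI); ctrl.hold(.1); b=F()
    hit=ctrl.move_straight(W(x0,y,100),ORI,velocity=12,until_force=4)
    f=F()-b; t=tcp_box(); z=t[2]; print('hit',hit,t,f.round(1))
    if not hit: ctrl.move_straight(W(x0,y,116),ORI); return
    # commanded-vs-read offset is absorbed by stepping down from the read height
    k=0
    while f[2]<press-1 and k<12:
        z-=.15; k+=1; ctrl.move_straight(W(x0,y,z),ORI,velocity=15); f=F(3)-b
    print('press',k,z,f.round(1),tcp_box())
    st=ctrl.move_straight(W(x0+s*L,y,z),ORI,velocity=25,until_force=9); f=F(2)-b
    print('stroke stopped',st,tcp_box(),f.round(1))
    ctrl.move_straight(W(x0+s*L,y,z+7),ORI,velocity=60)
    print('t',ctrl.get_obs()['time_s'])
def look(n):
    ctrl.move_straight(W(-72,8,150),ORI); ctrl.hold(.15); c=ctrl.camera('wrist')
    im=c['image'][125:245,185:365,::-1]; cv2.imwrite(f'pics/{n}.png',cv2.resize(im,None,fx=3,fy=3,interpolation=cv2.INTER_CUBIC))
E
python3 - <<'E'
from h import *
ctrl.move_straight(W(-77.5,57,120),ORI)
stroke(57,1)
E
```

```text
hit True [-77.43  57.01 103.01] [-0.7  0.1  4.3]
press 5 102.25999999999998 [-1.5  0.3  6.1] [-77.15  57.08 102.84]
stroke stopped False [-65.14  57.09 102.92] [ 2.2 -0.7  5.4]
t 9.6667
```

```bash
python3 - <<'E'
from h import *
ctrl.move_straight(W(-66.5,30,120),ORI)
stroke(15,-1)
look('l1')
E
```

```text
hit True [-66.25  15.02 107.22] [-0.2  0.3  4.3]
press 4 106.61999999999998 [-0.2 -0.1  6.1] [-66.11  15.03 107.08]
stroke stopped False [-78.47  15.03 106.89] [-1.5  0.4  8.1]
t 13.2833
```

View pics/l1.png

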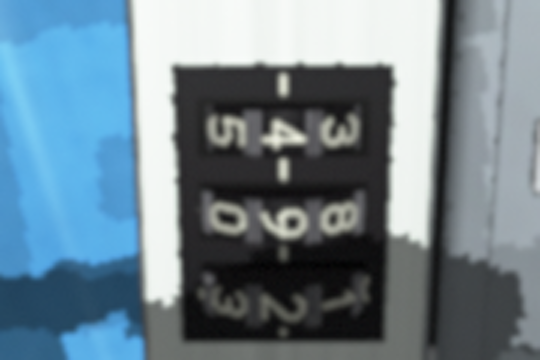

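Now it reads 4, 9, 2. The right rim (107) stands higher than the left (103), so I'll bias slightly left for the middle wheel.

```bash
python3 - <<'E'
from h import *
ctrl.move_straight(W(-66.5,36.8,120),ORI)
stroke(36.8,-1)
look('l2')
E
```

```text
hit True [-66.42  36.81 105.33] [-0.6 -0.4  5. ]
press 4 104.72999999999998 [-1.   0.4  6.1] [-66.19  36.84 105.23]
stroke stopped False [-78.61  36.85 104.97] [-2.1 -0.2  7.2]
t 17.6583
```

View pics/l2.png

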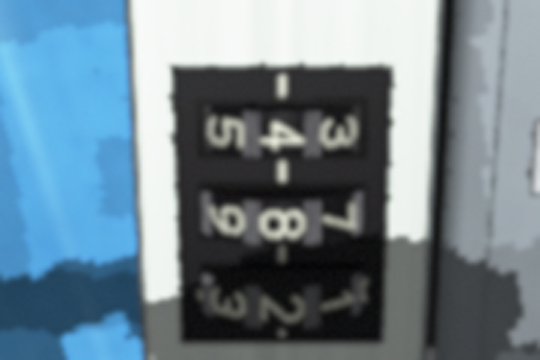

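It reads 4, 8, 2. One more stroke on the middle wheel.

```bash
python3 - <<'E'
from h import *
ctrl.move_straight(W(-66.5,36.8,120),ORI)
stroke(36.8,-1)
look('l3')
E
```

```text
hit True [-66.43  36.82 105.33] [-0.   0.8  4.1]
press 4 104.72999999999998 [-0.8  0.1  6.1] [-66.24  36.82 105.19]
stroke stopped False [-78.64  36.84 104.99] [-1.   0.2  7.3]
t 22.1083
```

View pics/l3.png

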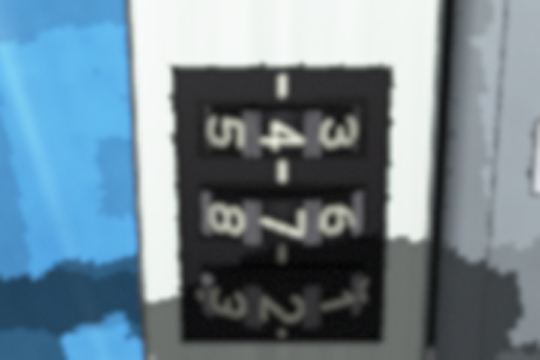

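The wheels read 4, 7, 2. Next is the thumb-piece.

```bash
python3 - <<'E'
from h import *
ctrl.move_straight(W(-72,-82,125),ORI)
print('down hit',ctrl.move_straight(W(-72,-82,100.5),ORI,velocity=40,until_force=5),tcp_box())
ctrl.hold(.1); b=F()
print('touch',ctrl.move_straight(W(-72,-58,100.5),ORI,velocity=20,until_force=7),tcp_box(),(F()-b).round(1))
E
```

```text
down hit False [-71.91 -81.99 100.45]
touch False [-72.02 -57.9  100.49] [-0.5 -1.  -0.8]
```

```bash
python3 - <<'E'
from h import *
h=ctrl.move_straight(W(-72,-44,100.5),ORI,velocity=15,until_force=8)
print(h,tcp_box(),F().round(1))
ctrl.hold(.2)
ctrl.move_straight(W(-72,-66,100.5),ORI,velocity=60); ctrl.move_straight(W(-72,-70,160),ORI)
c=ctrl.camera('wrist'); o=ctrl.get_obs(); print(o['time_s'])
np.savez('w5',obs_p=o['ee_pos'],obs_o=o['orientation'],**c)
cv2.imwrite('pics/l5.png',cv2.resize(c['image'][60:300,160:460,::-1],None,fx=2,fy=2))
E
```

```text
True [-72.18 -57.28 100.26] [ 0.3 -1.  -0. ]
27.4583
```

View pics/l5.png

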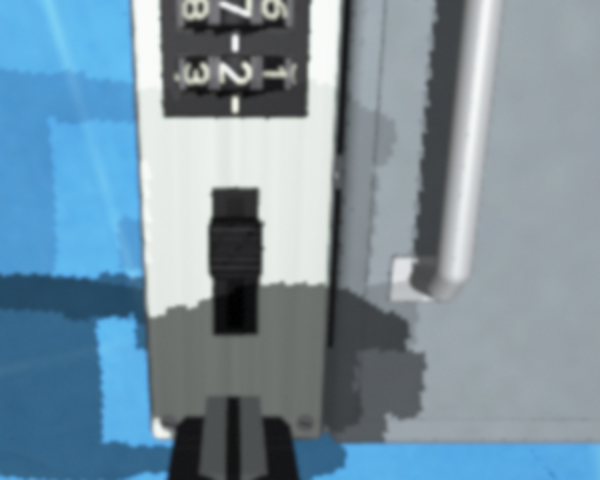

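The thumb-piece is now at crop (235,249), but slot shows on both sides of it, so I'll measure how far it travelled.

```bash
python3 - <<'E'
from h import *
for n,rows,u in (('w5',[(60+a/2) for a in (188,218,280,333)],160+117.5),('w2',[58+a/2.7 for a in (363,433,509)],165+298/2.7)):
    c=np.load(n+'.npz'); R,C=cam_wrist(c,dict(orientation=c['obs_o'],ee_pos=c['obs_p']))
    for z in (95,107):
        p=ray(c['intrinsics'],R,C,[[u,v] for v in rows],z)[:,:2]-O; print(n,z,(p@by).round(1),(p@bx).round(1))
E
```

```text
w5 95 [-17.2 -27.2 -48.7 -68.2] [-72.4 -72.4 -72.4 -72.4]
w5 107 [-15.6 -25.  -45.2 -63.6] [-72.5 -72.5 -72.4 -72.4]
w2 95 [-17.9 -41.4 -68.4] [-71.5 -71.4 -71.4]
w2 107 [-14.7 -37.1 -62.9] [-71.5 -71.4 -71.4]
```

```bash
python3 - <<'E'
from h import *
ctrl.move_straight(W(-72,-68,125),ORI);ctrl.move_straight(W(-72,-68,100.5),ORI,velocity=80)
h=ctrl.move_straight(W(-72,-44,100.5),ORI,velocity=20,until_force=13)
print(h,tcp_box(),F(2).round(1))
ctrl.move_straight(W(-72,-66,100.5),ORI,velocity=60); ctrl.move_straight(W(-72,-66,150),ORI)
# handle: above, open, descend
ctrl.move_straight(W(-8,0,185),ORI); ctrl.command_gripper(50)
print(ctrl.move_straight(W(-8,0,113),ORI,velocity=60,until_force=6),tcp_box())
ctrl.command_gripper(0); o=ctrl.get_obs(); print(o['finger_gap'],o['finger_force'],o['ft_force'],o['time_s'],tcp_box())
E
```

```text
True [-71.99 -57.29 100.47] [ 0.3 -2.6  1.3]
False [-7.5100e+00  6.0000e-02  1.1355e+02]
7.657808333187849 58.55222404003143 [ 0.11772204 -0.00631135  1.65928133] 33.0083 [-7.5600e+00  2.0000e-02  1.1344e+02]
```

The second push stopped at the same place (TCP y -57.3), so the thumb-piece is fully over. The handle is gripped. Now the lift along the arc.

```bash
python3 - <<'E'
from h import *
R0=Ro.from_euler('xyz',ORI); ax=np.array([*by,0])
def pose(th,dx=0.0,d=12.0):
    ph=.6*th; R=Ro.from_rotvec(ax*ph)*R0
    x=95-103*np.cos(th)+37*np.sin(th); z=88+103*np.sin(th)+37*np.cos(th)
    return W(x-d*np.sin(ph)+dx,0,z-d*np.cos(ph)+.4), list(R.as_euler('xyz'))
q=ctrl.ik(*pose(.95)); print(q)
f0=F(2)
for th in np.arange(.1,.96,.105):
    ctrl.move_straight(*pose(th),velocity=80)
    f=F(1)-f0; print(round(th,2),f.round(1),tcp_box())
    if np.linalg.norm(f)>45: print('abort');break
o=ctrl.get_obs(); print(o['finger_gap'],o['time_s'])
E
```

```text
[-0.18057193  0.74063667  1.18937074  0.03232359  1.78067942  0.0560975 ]
0.1 [ 0.6 -0.4 -2.6] [-4.3100e+00  1.0000e-02  1.2317e+02]
0.2 [ 1.7 -0.2 -4. ] [-2.0000e-02  1.0000e-02  1.3284e+02]
0.31 [ 1.2 -0.4 -8.5] [5.3600e+00 4.0000e-02 1.4215e+02]
0.42 [-0.1  0.4 -7.5] [1.2200e+01 4.0000e-02 1.5165e+02]
0.52 [-1.   0.9 -6.8] [1.9890e+01 4.0000e-02 1.6005e+02]
0.62 [-3.   1.5 -7.2] [2.762e+01 5.000e-02 1.670e+02]
0.73 [-4.4  0.7 -5.5] [3.7450e+01 9.0000e-02 1.7413e+02]
0.84 [-5.   1.5 -4.8] [4.7140e+01 1.4000e-01 1.7957e+02]
0.94 [-5.5  2.3 -3.2] [5.6690e+01 1.5000e-01 1.8374e+02]
7.2167928382234425 35.8167
```

```bash
python3 - <<'E'
from h import *
ctrl.command_gripper(36); o=ctrl.get_obs(); print(o['finger_gap'])
tz=Ro.from_euler('xyz',o['orientation']).as_matrix()[:,2]
ctrl.move_straight(list(np.array(o['ee_pos'])-90*tz),velocity=80); ctrl.hold(.3)
o=ctrl.get_obs();print(o['time_s'],tcp_box(),o['ft_force'])
c=ctrl.camera('side'); cv2.imwrite('pics/e.png',cv2.resize(c['image'][110:290,150:380,::-1],None,fx=3,fy=3,interpolation=cv2.INTER_CUBIC))
E
```

```text
36.042435712277296
37.7917 [ 1.0641e+02 -1.6000e-01  2.6038e+02] [ 0.85419111  0.25781757 -0.60275424]
```

View pics/e.png

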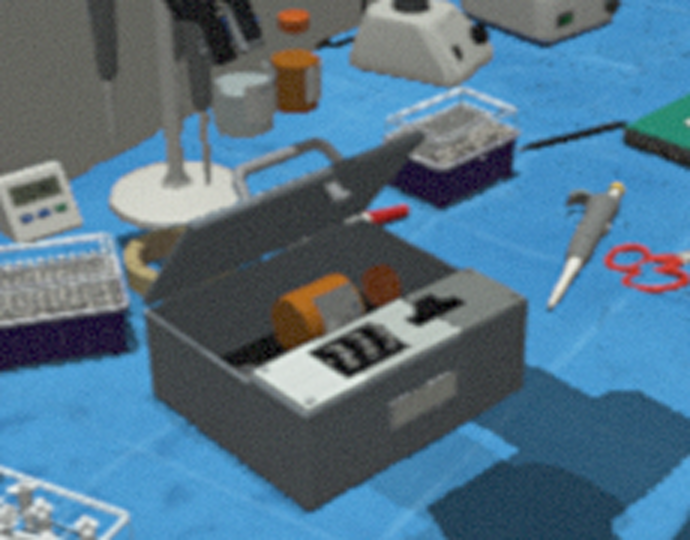

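The lid stands open at roughly 50° (crop 150–420, 130–300), the pipette at (590,245) hasn't moved, and the gripper is clear of everything.

```bash
python3 -c "
from plant import ctrl
print(ctrl.close_job())"
```

```text
the job is handed in; nothing more can be done
None
```

The job is handed in: the wheels read 4, 7, 2 in the last wheel picture, the thumb-piece is fully over, and the lid stands open by itself at about 0.94 rad (54°). It took about 38 s of the 72 s; the judge's result was not reported back.

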